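# Brace a preserve jar in its holder and twist off the tight cap

### The job

Stand the closed blue square jar upright in the square pocket of the wooden jar holder, all the way down, so that it cannot turn. Then unscrew its tight steel cap anticlockwise (seen from above) until the lugs come free, lift it straight off and finish while still holding it in the gripper, level and centred, about two centimetres clear above the jar's mouth, with the jar left standing in the holder. Leave the other things on the counter where they are.

Things in the scene. Friction and masses are not known exactly. Their poses are not given: they have to be found in the camera images.
- jar_mid (a point): Middle of the body of the blue glazed square jar, 28 mm above its underside. Body 60 x 60 mm, 56 mm tall, round neck of 41 mm diameter above; with the cap off, the rim (black rubber gasket) is 90 mm above the underside. z is up along the jar, x is square to the side with the upright red stripe.
- cap_mid (a point): Ribbed steel twist-off cap on the jar: round, 57 mm diameter, 28 mm tall (upper 12 mm solid, hollow skirt below). This point is on its axis half-way up, 85.5 mm above the jar's underside when fastened; z up, x along the red line on its top. At the start its x is between 12 degrees clockwise and 4 degrees anticlockwise (from above) of the jar's x.
- holder_floor (a point): Wooden jar holder fixed to the counter: pale block 104 x 104 mm, 40 mm tall, black rubber foot 110 mm square, square pocket 64 x 64 mm, 30 mm deep, 6 mm chamfer at its mouth. This point is the centre of the pocket's floor, 10 mm above the counter; z up, x and y parallel to its sides. The jar fits in any quarter turn, with about 4 degrees of turning play either way.
- jar: The same jar, origin at the centre of its underside, axes as jar_mid. Loose, about 0.35 kg. It starts on the counter with its cap fastened (cap top 99.5 mm above the underside). It may be carried by the cap, whose lugs hold it. Loose on the counter the jar would just turn along with the cap.
- cap: The same cap, 70 g, origin at the centre of its lower edge. Three lugs hold under flanges on the neck; a sprung gasket presses it up with 18 N, so turning takes about 0.2 to 0.4 N m. It lifts off only when its x is 47 to 73 degrees anticlockwise (from above) of the jar's x, 60 being best; beyond that is a stop. It clears the rim after rising 20 mm.
- glass_1: Bystander: clear drinking glass, 81 mm wide, 91 mm tall; origin at the centre of its underside.
- tape_2: Bystander: roll of tan tape lying flat, 96 mm wide, 48 mm tall; origin at the centre of its underside.
- spice_jar_4: Bystander: spice jar with a yellow cap, 45 mm wide, 98 mm tall; origin at the centre of its underside.
- mug_2: Bystander: black mug, 92 x 127 mm with its handle, 95 mm tall, at the back; origin at the centre of its underside.

How it is judged:
By the outcome, as a careful person would: the job done as asked, in the order asked, and still so for the second after the job is handed in, while the arm keeps its last pose, push and grip.
It also fails if it takes over 45 s, if anything falls off the work surface, if the arm or the gripper's body presses on something with over 40 N, if the wrist force passes 120 N, or if a joint passes its speed limit or range.

### The arm

A 6-joint arm with a two-finger parallel gripper is mounted at the origin on a cart in front of the work surface, level with it; the furniture and walls round the work are solid. World frame = base frame: x ahead of the robot, y to its left, z up, the work surface at z = 0. Lengths are in m, angles in rad, forces in N, time in s.
With the tool pointing down it reaches from about 0.3 to 0.875 m from the base axis. Payload 6.4 kg.
Tool frame: the origin (TCP) lies between the finger pads; the fingertips stand 8 mm ahead of it and the grasp point (between the pads) lies 11 mm behind it (ctrl.finger_overhang is the distance from the TCP to the fingertips, in m); z points along the fingers, y is the line along which they close (so a half turn about z gives the same grasp; the last joint's range is limited). The gripper opens to 85 mm and grips with 20 to 120 N. Pads are 22 mm wide; open, the fingers measure 114 mm over their backs; the gripper's body (76 mm by 85 mm) begins 54 mm behind the grasp point. The pads swing forward as they close: fully open they stand 13 mm farther back than shut.
Start: joints at [0.993, 0.181, 1.607, -0, 1.354, -0.206], TCP at [0.209, 0.536, 0.239] pointing down, gripper open.
Joint ranges: [-2.99, 2.99], [-0.89, 2.07], [0.3, 2.58], [-1.14, 4.28], [0, 2.63], [-3.12, 3.12]. Speed limits (rad/s): [2.57, 2.57, 3.01, 3.14, 3.14, 3.14].

### API

Orientations are given as a unit quaternion [w, x, y, z].
In Python, from bench import ctrl, camera gives the robot as it stands.
- The arm moves only by the shell command python3 -m pendant 'ROWS' [OPENING]. ROWS is JSON, a list of rows, each a list of 6 numbers: the shift along the world's x, y, z normalised to -1 to 1, where 1 is 200 mm, then the turn, a rotation vector about the world's x, y, z normalised to -1 to 1, where 1 is pi/2 rad. In form: [[dx, dy, dz, rx, ry, rz], ...]. A call has exactly 10 rows; each row shifts and turns the commanded pose from where the row before left it; what a row does not reach is not made up. A row lasts 1/8 s, in which the tool goes at most 62.5 mm and 10.7 degrees, less where a joint would pass 70% of its speed; a pose out of reach is approached as far as the arm can. A call with a number of a shift or a turn outside -1 to 1 is refused whole. A call with a gripper value outside its range is refused whole. OPENING is the opening, from -1 (shut) to 1 (fully open), set as the call begins (- or left out, the last holds). The fingers move at their own pace and stop on an object; the grip force is fixed at half the most. Time passes only in rows, so rows that do not move let the fingers close, or fill a call up. It gives the time, the measured TCP pose, the force, the opening and the grip force at its end, in the units of the state.
- ctrl.get_obs(): the state, without advancing time (a new reading comes with each control period).
- camera(name): name is "side" or "top" or "wrist"; returns a dict with "color" (420x560x3 uint8, blue, green, red), "fx", "fy", "cx", "cy" (pixels), "distortion" ([k1, k2, p1, p2, k3] as OpenCV has them; the pictures are not rectified), "xyz" and "rotation" of the camera in the world; the wrist camera has in their place "hand_eye" (4x4, takes a point from camera to tool coordinates, whose origin is the TCP and whose axes are the flange's). Camera axes: x right, y down, z forward; pixel columns grow to the right and rows downward; lengths in m; the calibration is good to about 2 mm. A picture is of the moment at which its call begins: read the wrist's pose just before it. There is no depth.
- ctrl.hand_in(): hands the job in; it is judged then, once.
The state is a dict: "time_s": time; "q": joint angles; "dq": joint speeds; "joint_efforts": joint torques, N m; "eef_pos": TCP position; "eef_rot": TCP orientation; "wrist_force": force on the tool from outside, world axes, zero at the start; "torque": the same for the moment, N m; "opening": opening from 0.0 (shut) to 1.0 (fully open); "grasp_force": force on a finger pad.
Only numpy, scipy, OpenCV 4.12 (cv2) and the standard library are available. Lean on these libraries where they do the work, as an engineer would, in place of code of your own. Each camera call takes 0.05 s, during which the arm holds its last target. There are 200 camera calls.

## Working session

There is one attempt and no reset: what is moved stays moved. The work goes in short steps, Python scripts to look and compute and a shell command to move; the robot and the scene stay as the last step left them, time stands still between calls to the robot, and variables do not carry over. Pictures are saved under pics/ and viewed, at most 10 in all, crops included, and the job is handed in when it is done.

```bash
mkdir -p pics; ls
python3 - <<'E'
from bench import ctrl,camera
import cv2,numpy as np,pickle
o=ctrl.get_obs();print(o)
d={}
for n in("top","side","wrist"):
    c=camera(n);d[n]=c;cv2.imwrite(f"pics/{n}0.png",c["color"])
    print(n,{k:np.round(v,4).tolist() for k,v in c.items() if k!="color"})
pickle.dump((o,d),open("c0.pkl","wb"))
E
```

```text
pics
{'time_s': 0.0, 'q': array([ 9.92677240e-01,  1.81566123e-01,  1.60798632e+00, -7.16798695e-06,
        1.35382269e+00, -2.06294994e-01]), 'dq': array([ 0.00085415, -0.0002881 ,  0.00060799, -0.00050793, -0.00062977,
       -0.00190752]), 'joint_efforts': array([-1.86640345e-04, -4.44879055e+01, -3.51328254e+01, -2.07075354e-04,
        8.98571452e-03, -4.58333147e-05]), 'eef_pos': array([0.20858952, 0.53525492, 0.23838053]), 'eef_rot': array([-3.37422948e-04,  1.84842106e-01,  9.82767827e-01, -8.24901019e-04]), 'wrist_force': array([ 0.13935281,  0.07631518, -0.25175863]), 'torque': array([-0.04642236,  0.02062312,  0.01631997]), 'grasp_force': 0.0, 'opening': 1.001063539827918}
top {'fx': 381.0379, 'fy': 381.0379, 'cx': 274.9603, 'cy': 211.515, 'distortion': [-0.0493, 0.0, 0.0, 0.0, 0.0], 'xyz': [0.4708, -0.0486, 0.9408], 'rotation': [-0.0228, 0.7093, -0.7042, 0.0223]}
side {'fx': 420.9068, 'fy': 420.9068, 'cx': 282.3073, 'cy': 205.1617, 'distortion': [-0.0598, 0.0, 0.0, 0.0, 0.0], 'xyz': [0.2657, 0.5178, 0.634], 'rotation': [0.0898, -0.2049, 0.8902, -0.3968]}
wrist {'fx': 373.7031, 'fy': 373.7031, 'cx': 274.0741, 'cy': 208.0816, 'distortion': [-0.036, 0.0, 0.0, 0.0, 0.0], 'hand_eye': [[0.0005, -0.9578, -0.2873, 0.0737], [1.0, 0.0002, 0.0012, 0.0006], [-0.0011, -0.2873, 0.9578, -0.1336], [0.0, 0.0, 0.0, 1.0]]}
```

View pics/top0.png

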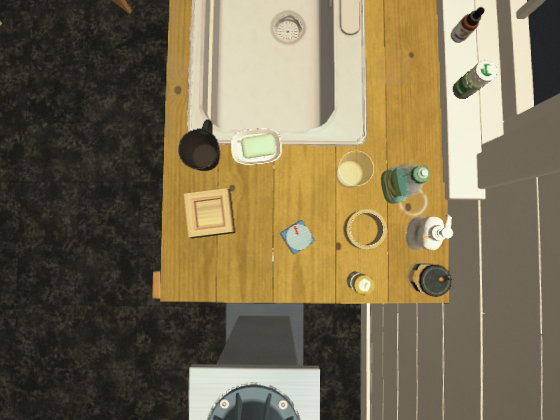

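View pics/side0.png

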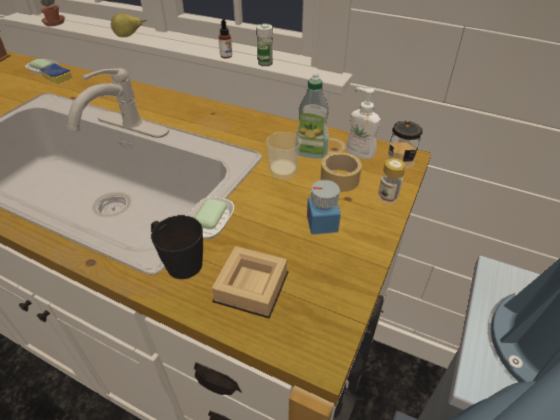

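The top view shows the jar at about (297,237), turned, with the red line near (296,230). The holder is at (209,213) with the mug just behind it at (200,150), the tape at (366,229), the glass at (355,170) and the spice jar at (362,284). The side view agrees, with the jar at (324,205) and the holder at (252,280).

```bash
cat > h.py <<'E'
import numpy as np,cv2
from scipy.spatial.transform import Rotation as R
def rot(q): return R.from_quat([q[1],q[2],q[3],q[0]])
def pose(c,o=None):
    if "hand_eye" in c:
        H=np.array(c["hand_eye"]);Rt=rot(o["eef_rot"]).as_matrix()
        return Rt@H[:3,:3],Rt@H[:3,3]+o["eef_pos"]
    r=np.array(c["rotation"]);return (rot(r).as_matrix() if r.size==4 else r),np.array(c["xyz"])
def K(c): return np.array([[c["fx"],0,c["cx"]],[0,c["fy"],c["cy"]],[0,0,1.]])
def cast(c,px,z,o=None):
    M,t=pose(c,o);p=cv2.undistortPoints(np.float64(px).reshape(-1,1,2),K(c),np.array(c["distortion"])).reshape(-1,2)
    d=np.c_[p,np.ones(len(p))]@M.T
    return t+d*((z-t[2])/d[:,2])[:,None]
def proj(c,P,o=None):
    M,t=pose(c,o);return cv2.projectPoints((np.float64(P).reshape(-1,3)-t)@M,np.zeros(3),np.zeros(3),K(c),np.array(c["distortion"]))[0].reshape(-1,2)
def big(m): return max(cv2.findContours(m.astype(np.uint8),cv2.RETR_EXTERNAL,cv2.CHAIN_APPROX_NONE)[0],key=cv2.contourArea)
E
python3 - <<'E'
from h import *;import pickle
o,d=pickle.load(open("c0.pkl","rb"));c=d["top"];im=c["color"];print(proj(c,[[0,0,0],[.5,0,0]]))
big4=cv2.resize(im[125:305,175:395],None,fx=3.5,fy=3.5,interpolation=cv2.INTER_CUBIC);cv2.imwrite("pics/topcrop.png",big4)
hsv=cv2.cvtColor(im,cv2.COLOR_BGR2HSV)
roi=np.zeros(im.shape[:2],bool);roi[210:265,270:325]=1
red=roi&((hsv[...,0]<8)|(hsv[...,0]>172))&(hsv[...,1]>120)&(hsv[...,2]>100)
ys,xs=np.nonzero(red);print("red",np.c_[xs,ys].tolist())
blue=roi&(hsv[...,0]>90)&(hsv[...,0]<125)&(hsv[...,1]>50)
r=cv2.minAreaRect(big(blue));print("blue",r)
b=cv2.boxPoints(r);print(cast(c,b,.056).round(4),cast(c,[r[0]],.056).round(4))
for n,p in [("glass",(355,170)),("tape",(366,229)),("spice",(362,284)),("mug",(198,150))]: print(n,cast(c,[p],.05).round(3))
E
```

```text
[[253.69767078 429.69208371]
 [255.53004993 223.83494493]]
red [[294, 226], [295, 226], [294, 227], [295, 227], [294, 228], [295, 228], [296, 228], [295, 229], [296, 229], [295, 230], [296, 230], [296, 231], [297, 231], [296, 232], [297, 232], [296, 233], [297, 233], [297, 234]]
blue ((283.7941589355469, 233.32354736328125), (5.578319072723389, 12.369317054748535), 14.03624439239502)
[[ 0.4643 -0.059   0.056 ]
 [ 0.4922 -0.0658  0.056 ]
 [ 0.4891 -0.0783  0.056 ]
 [ 0.4613 -0.0715  0.056 ]] [[ 0.4767 -0.0687  0.056 ]]
glass [[ 0.627 -0.236  0.05 ]]
tape [[ 0.488 -0.261  0.05 ]]
spice [[ 0.36  -0.251  0.05 ]]
mug [[0.673 0.136 0.05 ]]
```

View pics/topcrop.png

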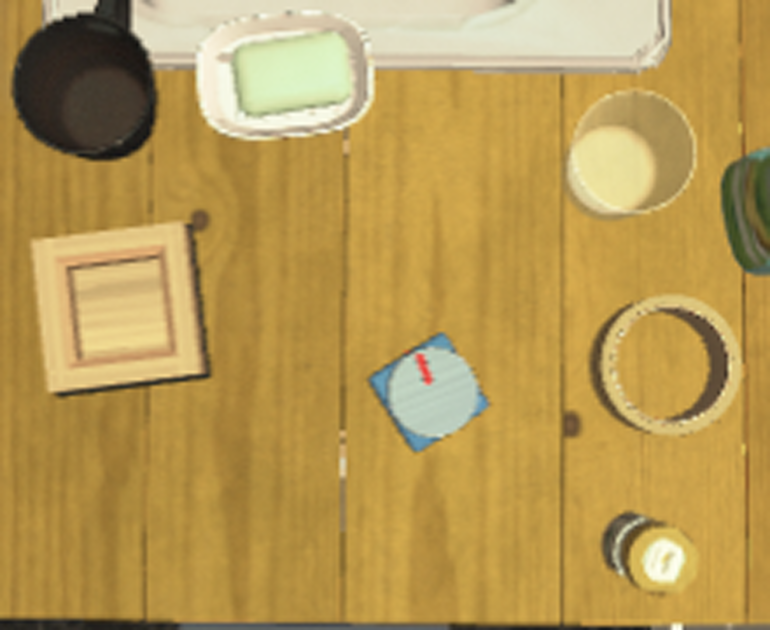

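The crop shows the cap centre at about (434,392) crop px. The body corners are (443,335), (490,404), (417,450) and (370,380). The holder's top corners are (33,240), (188,222), (208,372) and (52,391).

Run:
```python
from h import *;import pickle
o,d=pickle.load(open("c0.pkl","rb"));c=d["top"];s=d["side"]
f=lambda L:np.float64(L)/3.5+[175,125]-.36
cap=cast(c,f([(434,392)]),.0995);print("cap",cap)
J=cast(c,f([(443,335),(490,404),(417,450),(370,380)]),.056);H=cast(c,f([(33,240),(188,222),(208,372),(52,391)]),.04)
for n,P in(("jar",J),("hold",H)):
    e=np.roll(P,-1,0)-P;print(n,P.mean(0),np.linalg.norm(e,axis=1).round(3),(np.degrees(np.arctan2(e[:,1],e[:,0]))%90).round(1))
print("side cap px",proj(s,cap),"holder px",proj(s,[H.mean(0)]),"d",(cap-o["eef_pos"])/.2)
```

```text
cap [[ 0.46936463 -0.10043754  0.0995    ]]
jar [ 0.4691527  -0.10048049  0.056     ] [0.055 0.057 0.056 0.057] [34.5 32.4 34.3 32. ]
hold [0.52585063 0.10878926 0.04      ] [0.106 0.103 0.106 0.104] [7.  8.4 7.4 8.4]
side cap px [[324.93251212 188.04238634]] holder px [[250.38122369 271.56247164]] d [[ 1.30387554 -3.17846231 -0.69440266]]
```

```bash
python3 -m pendant '[[0.09,-0.22,0,0,0,0],[0.09,-0.22,0,0,0,0],[0.09,-0.22,0,0,0,0],[0.09,-0.22,0,0,0,0],[0.09,-0.22,0,0,0,0],[0.09,-0.22,0,0,0,0],[0.09,-0.22,0,0,0,0],[0.09,-0.22,0,0,0,0],[0.09,-0.22,0,0,0,0],[0.09,-0.22,0,0,0,0]]' 1
python3 -m pendant '[[0.08,-0.196,0,0,0,0],[0.08,-0.196,0,0,0,0],[0.08,-0.196,0,0,0,0],[0.08,-0.196,0,0,0,0],[0.08,-0.196,0,0,0,0],[0,0,0,0,0,0],[0,0,0,0,0,0],[0,0,0,0,0,0],[0,0,0,0,0,0],[0,0,0,0,0,0]]'
cat > look.py <<'E'
import sys,pickle
from h import *
from bench import ctrl,camera
o=ctrl.get_obs();c=camera("wrist");pickle.dump((o,c),open(sys.argv[1]+".pkl","wb"));cv2.imwrite(f"pics/{sys.argv[1]}.png",c["color"])
print(o["eef_pos"],rot(o["eef_rot"]).as_matrix().round(3).tolist(),o["wrist_force"].round(1),o["opening"],ctrl.finger_overhang)
E
python3 look.py w1
```

```text
time_s: 1.4
eef_pos: [0.3891, 0.0942, 0.2393]
eef_rot: [0.0, 0.185, 0.983, 0.0]
wrist_force: [1.6, -0.2, 0.4]
opening: 1.001
grasp_force: 0.0
time_s: 2.65
eef_pos: [0.4688, -0.0997, 0.2394]
eef_rot: [0.0, 0.184, 0.983, -0.0]
wrist_force: [-0.5, -0.1, 1.1]
opening: 1.003
grasp_force: 0.0
[ 0.46884523 -0.09973048  0.23943354] [[-0.932, 0.362, 0.0], [0.362, 0.932, -0.0], [-0.0, -0.0, -1.0]] [-0.5 -0.1  1.1] 1.0026501410141213 0.008
```

View pics/w1.png

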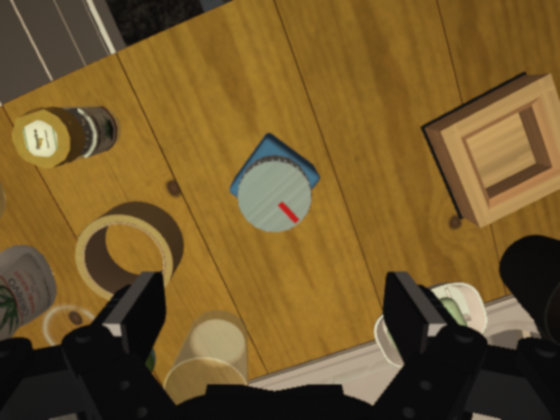

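The wrist view shows the cap top at about (275,195) with its red line to (290,212), the blue body behind it, and the holder at upper right with its pocket centre at about (502,148).

Run:
```python
from h import *;import pickle
o,c=pickle.load(open("w1.pkl","rb"));im=c["color"];hsv=cv2.cvtColor(im,cv2.COLOR_BGR2HSV)
roi=np.zeros(im.shape[:2],bool);roi[125:245,220:335]=1
red=roi&((hsv[...,0]<8)|(hsv[...,0]>172))&(hsv[...,1]>120)
grey=roi&(hsv[...,1]<90)&(hsv[...,2]>95)
m=cv2.morphologyEx((red|grey).astype(np.uint8),cv2.MORPH_OPEN,np.ones((5,5)))
g=big(m);P=cast(c,g.reshape(-1,2),.0995,o)[:,:2].astype(np.float32)
(x,y),r=cv2.minEnclosingCircle(P);print("cap",x,y,"r",r,"mean",P.min(0),P.max(0))
R_=cast(c,big(red).reshape(-1,2),.0995,o)[:,:2];v=cv2.fitLine(R_.astype(np.float32),2,0,.01,.01).ravel()
print("line yaw",np.degrees(np.arctan2(v[1],v[0]))%180,"from centre",np.degrees(np.arctan2(*(R_.mean(0)-[x,y])[::-1])))
blue=roi&(hsv[...,0]>90)&(hsv[...,0]<125)&(hsv[...,1]>110)
B=cast(c,big(cv2.morphologyEx((blue|(m>0)).astype(np.uint8),cv2.MORPH_CLOSE,np.ones((5,5)))).reshape(-1,2),.056,o)[:,:2]
for n,i in(("minx",B[:,0].argmin()),("maxy",B[:,1].argmax()),("miny",B[:,1].argmin())):print(n,B[i])
```

```text
cap 0.4676981568336487 -0.09867683798074722 r 0.02918739803135395 mean [ 0.44034454 -0.12648314] [ 0.49677712 -0.06963647]
line yaw 21.388874 from centre 19.21549019222276
minx [ 0.43026448 -0.09099005]
maxy [ 0.47650196 -0.06183497]
miny [ 0.46135877 -0.13524305]
```

```bash
python3 -m pendant '[[-0.005,0.005,-0.14,0,0,0],[0,0,-0.14,0,0,0],[0,0,-0.14,0,0,0],[0,0,-0.14,0,0,0],[0,0,-0.14,0,0,0],[0,0,-0.12,0,0,0],[0,0,0,0,0,0],[0,0,0,0,0,0],[0,0,0,0,0,0],[0,0,0,0,0,0]]' 1
python3 -m pendant '[[0,0,0,0,0,0],[0,0,0,0,0,0],[0,0,0,0,0,0],[0,0,0,0,0,0],[0,0,0,0,0,0],[0,0,0,0,0,0],[0,0,0,0,0,0],[0,0,0,0,0,0],[0,0,0,0,0,0],[0,0,0,0,0,0]]' -1
```

```text
time_s: 3.95
eef_pos: [0.4685, -0.0995, 0.0762]
eef_rot: [0.001, 0.185, 0.983, -0.0]
wrist_force: [0.3, -1.2, 0.3]
opening: 0.999
grasp_force: 0.0
time_s: 5.2
eef_pos: [0.468, -0.0994, 0.0759]
eef_rot: [0.0, 0.185, 0.983, -0.0]
wrist_force: [-3.1, 1.2, 5.7]
opening: 0.647
grasp_force: 62.1
```

```bash
python3 -m pendant '[[0,0,0.1,0,0,0],[0,0,0.25,0,0,0],[0,0,0.25,0,0,0],[0.03,0.104,0,0,0,-0.056],[0.03,0.104,0,0,0,-0.056],[0.03,0.104,0,0,0,-0.057],[0.03,0.104,0,0,0,-0.057],[0.03,0.104,0,0,0,-0.057],[0,0,0,0,0,0],[0,0,0,0,0,0]]' 
python3 look.py w2
```

```text
time_s: 6.45
eef_pos: [0.4972, 0.0045, 0.1946]
eef_rot: [-0.001, 0.396, 0.918, -0.0]
wrist_force: [0.1, 0.9, -4.0]
opening: 0.653
grasp_force: 65.6
[0.49720757 0.00452881 0.19456867] [[-0.686, 0.728, -0.002], [0.728, 0.686, -0.0], [0.001, -0.001, -1.0]] [ 0.1  0.9 -4. ] 0.6526835456046748 0.008
```

View pics/w2.png

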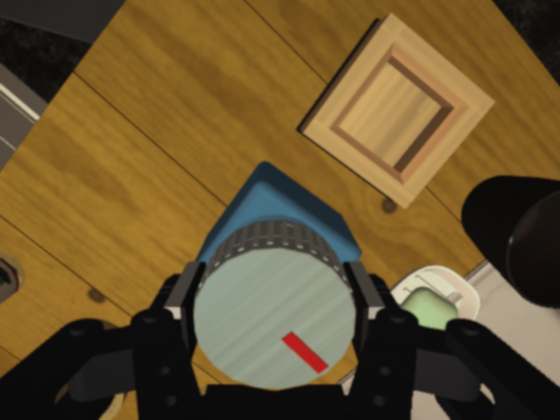

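The jar hangs level. Holder top corners are at about (393,14), (495,101), (407,207) and (304,129). The jar body's rear corner is at (265,162), with edges running to (355,238) and (205,245).

Run:
```python
from h import *;import pickle
o,c=pickle.load(open("w2.pkl","rb"))
H=cast(c,[(393,14),(495,101),(407,207),(304,129)],.04,o)
e=np.roll(H,-1,0)-H;print("hold",H.mean(0),np.linalg.norm(e,axis=1).round(3),(np.degrees(np.arctan2(e[:,1],e[:,0]))%90).round(1))
zt=o["eef_pos"][2]-.0762+.056
J=cast(c,[(350,229),(272,163),(261,165),(212,230)],zt,o)
a=lambda v:np.degrees(np.arctan2(v[1],v[0]))%90
print("jar",a(J[0]-J[1]),a(J[3]-J[2]),J)
L=cast(c,[(286,337),(325,370)],zt+.0435,o);print("line",a(L[1]-L[0]))
print("corner",cast(c,[(265,161)],zt,o)-o["eef_pos"])
```

```text
hold [0.52521971 0.11399764 0.04      ] [0.101 0.102 0.105 0.101] [7.9 8.1 7.3 6. ]
jar 2.8848380886966174 6.193409939696224 [[ 0.50916103  0.04093285  0.17436867]
 [ 0.46439694  0.03867708  0.17436867]
 [ 0.46164505  0.03492812  0.17436867]
 [ 0.46553078 -0.00087903  0.17436867]]
line 88.71885648445742
corner [[-0.03549376  0.03276584 -0.0202    ]]
```

Run:
```python
from h import *;import pickle
o,c=pickle.load(open("w2.pkl","rb"));d=pickle.load(open("c0.pkl","rb"))[1]
f=lambda L:np.float64(L)/3.5+[175,125]-.36
print(cast(c,[(392,42),(467,105),(400,180),(331,127)],.04,o).mean(0),cast(d["top"],f([(58,258),(168,246),(180,355),(70,366)]),.04).mean(0))
# pale-block segmentation in both views
for n,cc,oo,(x0,x1,y0,y1) in(("w",c,o,(295,500,5,215)),("t",d["top"],None,(178,240,183,242)),("s",d["side"],None,(205,295,240,315))):
    h=cv2.cvtColor(cc["color"],cv2.COLOR_BGR2HSV);s=(slice(y0,y1),slice(x0,x1))
    m=np.zeros(h.shape[:2],np.uint8);m[s]=(h[s][...,2]>170)&(h[s][...,1]<135)
    g=cv2.convexHull(big(m));r=cv2.minAreaRect(cast(cc,g.reshape(-1,2),.04,oo)[:,:2].astype(np.float32));print(n,r)
```

```text
[0.52344166 0.11305807 0.04      ] [0.52575501 0.10958402 0.04      ]
w ((0.5246168971061707, 0.11258731782436371), (0.10221822559833527, 0.10201554745435715), 7.6631059646606445)
t ((0.5259138941764832, 0.11160459369421005), (0.10419978946447372, 0.10564720630645752), 7.6058735847473145)
s ((0.5251688957214355, 0.11110615730285645), (0.10409563779830933, 0.10360638797283173), 7.775465965270996)
```

```bash
python3 -m pendant '[[0.028,0.1,0,0,0,0.011],[0.028,0.13,0,0,0,0],[0.028,0.13,0,0,0,0],[0.028,0.1,0,0,0,0],[0.028,0.077,0,0,0,0],[0,0,-0.08,0,0,0],[0,0,-0.12,0,0,0],[0,0,-0.12,0,0,0],[0,0,0,0,0,0],[0,0,0,0,0,0]]'
python3 -m pendant '[[0,0,-0.03,0,0,0],[0,0,-0.03,0,0,0],[0,0,-0.03,0,0,0],[0,0,-0.03,0,0,0],[0,0,-0.03,0,0,0],[0,0,0,0,0,0],[0,0,0,0,0,0],[0,0,0,0,0,0],[0,0,0,0,0,0],[0,0,0,0,0,0]]'
python3 -c "
from bench import ctrl
o=ctrl.get_obs();print(o['torque'].round(2))"
```

```text
time_s: 7.75
eef_pos: [0.5262, 0.1116, 0.1316]
eef_rot: [0.0, 0.389, 0.921, -0.0]
wrist_force: [0.5, 0.1, -4.3]
opening: 0.645
grasp_force: 65.8
time_s: 9.0
eef_pos: [0.526, 0.1121, 0.1014]
eef_rot: [0.0, 0.389, 0.921, 0.0]
wrist_force: [-0.2, -0.4, -4.4]
opening: 0.643
grasp_force: 65.8
[-0.04  0.02 -0.05]
```

```bash
python3 -m pendant '[[0,0,-0.02,0,0,0],[0,0,-0.02,0,0,0],[0,0,-0.02,0,0,0],[0,0,-0.015,0,0,0],[0,0,0,0,0,0],[0,0,0,0,0,0],[0,0,0,0,0,0],[0,0,0,0,0,0],[0,0,0,0,0,0],[0,0,0,0,0,0]]'
python3 look.py w3
python3 - <<'E'
from bench import camera
import cv2
c=camera("side");cv2.imwrite("pics/s3.png",cv2.resize(c["color"][130:330,150:370],None,fx=2.7,fy=2.7,interpolation=cv2.INTER_CUBIC))
E
```

```text
time_s: 10.25
eef_pos: [0.5259, 0.1121, 0.0863]
eef_rot: [-0.0, 0.389, 0.921, 0.0]
wrist_force: [0.0, 0.2, -4.5]
opening: 0.647
grasp_force: 66.0
[0.52588898 0.11213962 0.08626837] [[-0.697, 0.717, 0.0], [0.717, 0.697, 0.0], [0.0, 0.0, -1.0]] [ 0.   0.2 -4.5] 0.6467029591842373 0.008
```

View pics/s3.png

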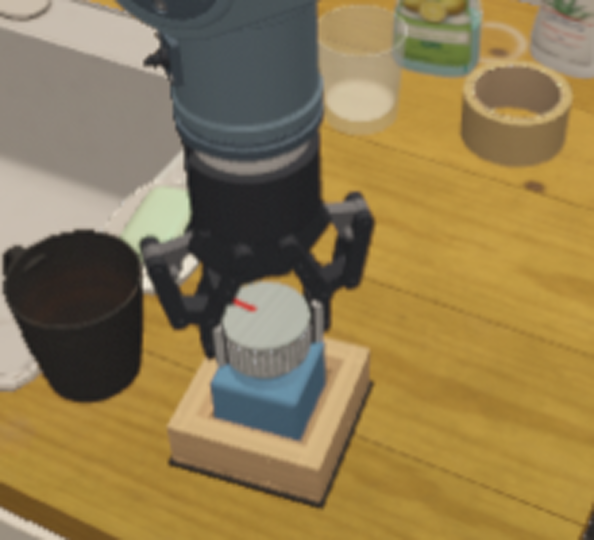

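The side crop shows the jar well inside the pocket and square to it. The force still equals the weight, so it isn't on the floor yet; I'll lower it gently until contact.

```bash
python3 -m pendant '[[0,0,-0.005,0,0,0],[0,0,-0.005,0,0,0],[0,0,0,0,0,0],[0,0,0,0,0,0],[0,0,0,0,0,0],[0,0,0,0,0,0],[0,0,0,0,0,0],[0,0,0,0,0,0],[0,0,0,0,0,0],[0,0,0,0,0,0]]'
```

```text
time_s: 11.6
eef_pos: [0.5262, 0.1123, 0.086]
eef_rot: [0.0, 0.389, 0.921, 0.0]
wrist_force: [-5.7, 0.4, 10.7]
opening: 0.646
grasp_force: 67.1
```

```bash
python3 -m pendant '[[0,0,0,0,0,0.05],[0,0,0,0,0,0.05],[0,0,0,0,0,0.05],[0,0,0,0,0,0.05],[0,0,0,0,0,0.05],[0,0,0,0,0,0.05],[0,0,0,0,0,0.05],[0,0,0,0,0,0.05],[0,0,0,0,0,0],[0,0,0,0,0,0]]'
python3 look.py w4; python3 -c "
from bench import ctrl
o=ctrl.get_obs();print(o['torque'].round(2),o['wrist_force'])"
```

```text
time_s: 12.85
eef_pos: [0.5273, 0.112, 0.086]
eef_rot: [0.002, 0.085, 0.996, -0.0]
wrist_force: [-2.1, -0.2, 4.9]
opening: 0.653
grasp_force: 66.7
[0.52729005 0.11204068 0.08595106] [[-0.985, 0.17, 0.003], [0.17, 0.986, -0.0], [-0.003, 0.0, -1.0]] [-2.1 -0.2  4.9] 0.6529885829006047 0.008
[-0.07  0.23  0.03] [-2.35865094 -0.31115393  5.39932924]
```

View pics/w4.png

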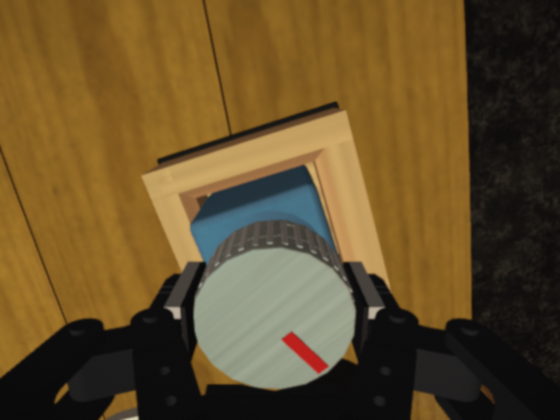

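The cap turned with the gripper: the red line is still at (286,337)–(325,370), so there was no slip. The jar stayed in the pocket, with its rear edge at (210,200)–(303,168).

Run:
```python
from h import *;import pickle
o,c=pickle.load(open("w4.pkl","rb"));h=cv2.cvtColor(c["color"],cv2.COLOR_BGR2HSV)
red=((h[...,0]<8)|(h[...,0]>172))&(h[...,1]>150)&(h[...,2]>120);red[:320]=0
g=big(red).reshape(-1,2);print(len(g))
P=cast(c,g,.1095,o)[:,:2].astype(np.float32);r=cv2.minAreaRect(P);b=cv2.boxPoints(r);e=np.diff(b[:3],axis=0);e=e[np.linalg.norm(e,axis=1).argmax()]
print("line",np.degrees(np.arctan2(e[1],e[0]))%180,r)
a=lambda p,q,z:(lambda v:np.degrees(np.arctan2(v[1],v[0]))%90)(np.diff(cast(c,[p,q],z,o),axis=0)[0])
print("jar",a((210,200),(303,168),.066),"holder",a((146,176),(346,112),.04),a((346,112),(387,278),.04))
```

```text
91
line 32.86486 ((0.5413901805877686, 0.12143756449222565), (0.01952006109058857, 0.004597995895892382), 32.86484909057617)
jar 9.581367454101652 holder 7.756839436978666 7.566280230399088
```

```bash
python3 -m pendant '[[0,0,0,0,0,0.047],[0,0,0,0,0,0.047],[0,0,0,0,0,0.047],[0,0,0,0,0,0.047],[0,0,0,0,0,0.047],[0,0,0,0,0,0.047],[0,0,0,0,0,0.047],[0,0,0,0,0,0.047],[0,0,0,0,0,0.045],[0,0,0,0,0,0]]'
python3 -m pendant '[[0,0,0,0,0,0],[0,0,0,0,0,0],[0,0,0,0,0,0],[0,0,0,0,0,0],[0,0,0,0,0,0],[0,0,0,0,0,0],[0,0,0,0,0,0],[0,0,0,0,0,0],[0,0,0,0,0,0],[0,0,0,0,0,0]]'
python3 look.py w5
python3 - <<'E'
from h import *;import pickle
o,c=pickle.load(open("w5.pkl","rb"));h=cv2.cvtColor(c["color"],cv2.COLOR_BGR2HSV);print(o["torque"].round(2))
red=((h[...,0]<8)|(h[...,0]>172))&(h[...,1]>150)&(h[...,2]>120);red[:320]=0
g=big(red).reshape(-1,2)
P=cast(c,g,.1095,o)[:,:2].astype(np.float32);b=cv2.boxPoints(cv2.minAreaRect(P));e=np.diff(b[:3],axis=0);e=e[np.linalg.norm(e,axis=1).argmax()]
print("line",np.degrees(np.arctan2(e[1],e[0]))%180)
E
```

```text
time_s: 14.15
eef_pos: [0.5269, 0.1129, 0.0866]
eef_rot: [0.001, -0.243, 0.97, 0.0]
wrist_force: [-5.2, 3.5, 11.6]
opening: 0.647
grasp_force: 67.2
time_s: 15.4
eef_pos: [0.5269, 0.1129, 0.0866]
eef_rot: [0.001, -0.243, 0.97, 0.0]
wrist_force: [-6.5, 3.1, 12.3]
opening: 0.646
grasp_force: 67.2
[0.52692372 0.11294791 0.08658903] [[-0.882, -0.472, 0.002], [-0.472, 0.882, 0.001], [-0.003, -0.0, -1.0]] [-6.5  3.1 12.3] 0.6462918163585325 0.008
[0.49 0.87 0.04]
line 70.97126
```

View pics/w5.png

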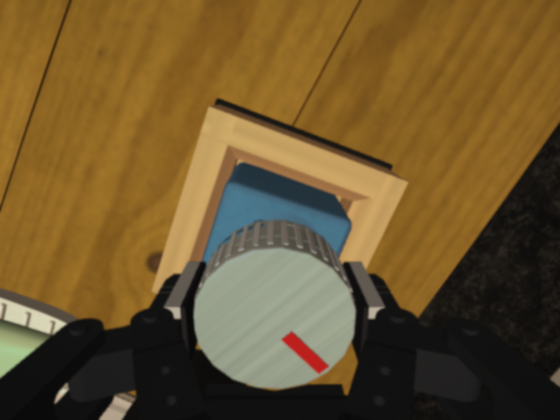

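The line is still in the same place in the gripper, so the cap sits at about 71° and the jar at about 11°, a relative angle of 60°. The gasket is now pushing up, so I'll lift a little and check.

```bash
python3 -m pendant '[[0,0,0.01,0,0,0],[0,0,0.01,0,0,0],[0,0,0.01,0,0,0],[0,0,0.01,0,0,0],[0,0,0.01,0,0,0],[0,0,0,0,0,0],[0,0,0,0,0,0],[0,0,0,0,0,0],[0,0,0,0,0,0],[0,0,0,0,0,0]]'
python3 - <<'E'
from bench import camera,ctrl
import cv2
print(ctrl.get_obs()["torque"].round(2))
c=camera("side");cv2.imwrite("pics/s6.png",cv2.resize(c["color"][130:330,150:370],None,fx=2.7,fy=2.7,interpolation=cv2.INTER_CUBIC))
E
```

```text
time_s: 16.7
eef_pos: [0.5259, 0.1121, 0.0943]
eef_rot: [-0.0, -0.243, 0.97, 0.0]
wrist_force: [-1.7, 0.5, -0.9]
opening: 0.643
grasp_force: 66.5
[-0.04 -0.   -0.01]
```

View pics/s6.png

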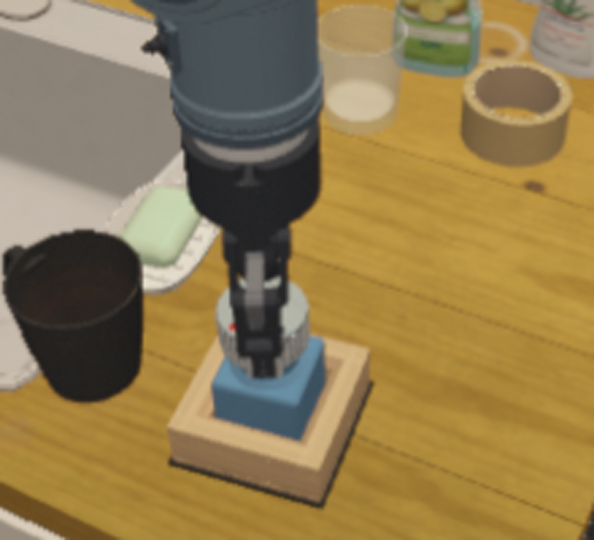

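The jar hasn't moved, and the wrist now carries only the cap's weight (0.9 N), so the lugs are free. I'll raise it to about 40 mm total.

```bash
python3 -m pendant '[[0,0,0.025,0,0,0],[0,0,0.03,0,0,0],[0,0,0.03,0,0,0],[0,0,0.03,0,0,0],[0,0,0.025,0,0,0],[0,0,0.013,0,0,0],[0,0,0,0,0,0],[0,0,0,0,0,0],[0,0,0,0,0,0],[0,0,0,0,0,0]]'
python3 - <<'E'
from bench import camera,ctrl
import cv2
c=camera("side");cv2.imwrite("pics/s7.png",cv2.resize(c["color"][130:330,150:370],None,fx=2.7,fy=2.7,interpolation=cv2.INTER_CUBIC))
E
```

```text
time_s: 18.0
eef_pos: [0.5258, 0.1121, 0.1247]
eef_rot: [-0.0, -0.243, 0.97, 0.0]
wrist_force: [0.6, -0.1, -1.0]
opening: 0.643
grasp_force: 66.4
```

View pics/s7.png

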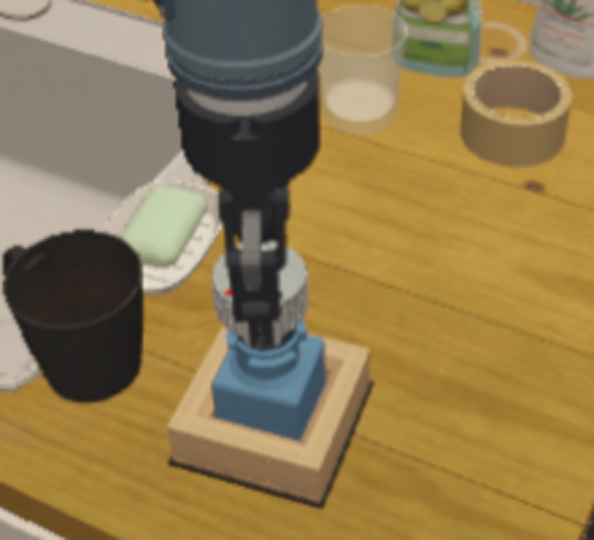

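The cap is held level above the open neck, about 20 mm clear of the rim, and the jar is seated in the holder.

```bash
python3 -c "
from bench import ctrl
print(ctrl.hand_in())"
```

```text
the job is handed in; nothing more can be done
None
```

The jar stands fully down in the holder, and its cap is unscrewed and held level and centred about 20 mm above the mouth; I handed the job in at about 18 s.

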